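# Take up a drum brake by three teeth of its star wheel

### The job

Take up the shoes of the drum brake on the bench: with the yellow screwdriver, work through the slot in the backing plate and turn the star wheel exactly three teeth, one tooth at a time with a short rest between teeth, pushing the teeth away from the hub towards the plate's rim. The slot's dust cover has to be swung fully open first and swung fully shut again afterwards, and the screwdriver goes back upright in the hole of the wooden block it came from. Leave the teal screwdriver and the jar of screws where they are.

Things in the scene. Friction and masses are not known exactly. Their poses are not given: they have to be found in the camera images.
- brake: Small drum brake fixed on the bench, drum below, grey round backing plate (186 mm across) on top; origin on its axis at bench level, x axis from the slot towards the hub and beyond, z up. The plate's upper face is 85 mm above the bench. Round the hub a bolted flange, 54 mm square, stands up to 13 mm above the plate; beyond the hub a lever and a bracket stand up to 20 mm.
- slot (a point): Centre of the access slot at the plate's upper face, 56 mm from the hub centre; x axis level towards the hub (-x is towards the rim), y across the slot, z up. The slot is 27 mm long along x and 12 mm wide; the plate is 4 mm thick. Its ends stop a tool before it could carry a second tooth.
- gap (a point): Point at the plate's upper face, 7 mm hub-side of the slot's centre, above the gap between two teeth where the tool goes in. Axes as slot. The screwdriver with its tip 17 to 19 mm below the plate's face here, moved 16 to 18 mm towards the rim (-x), then lifted out, carries the wheel one tooth on. At rest the same gap shows here again.
- star_wheel (a joint): Turn of the wheel under the slot, rad; about 0 at start, grows as its upper teeth go towards the rim. 10 teeth 4 mm thick, 9 mm wide, 50 mm over the tips, 25 mm at the roots; level axis along the slot's y, 32 mm below the plate's face; at rest a tooth stands upright at mid-slot. A detent holds it every 0.628 rad; pushed to two thirds of a step it drops into the next. 5 N at a tooth is enough.
- dust_cover (a joint): Swing of the flat steel dust cover (2 mm thick, 34 mm wide, lying on the plate), rad: 0 is shut over the slot (stop), 1.5 fully open (stop); it starts between 0 and 0.12. It stays where it is left; about 1 N at its knob moves it. Opening swings the knob, clockwise seen from above, from beside the slot out towards the rim.
- cover_pivot (a point): Centre of the cover's upright pivot screw at the plate's upper face, 28 mm from the slot's centre along the slot's +y. Axes as slot. With the cover shut the knob lies straight along -y from here; fully open nearly along -x.
- cover_knob (a point): Middle of the upright round brass knob on the dust cover, 10 mm across, reaching from 2 to 18 mm above the plate's face (this point 10 mm above it, 95 mm above the bench), 45 mm from the pivot. It can be pinched, or pushed sideways with a tool or finger.
- driver_tip (a point): Blade tip of the yellow screwdriver (192 mm long, 70 g), which stands tip down in one of the wooden block's two holes, upright within about 2 degrees, tip 4 mm above the bench. x axis points from handle to tip. The bare shaft is 5 mm across, 94 mm long up to the handle; its last 6 mm are a thin blade that bears on nothing.
- driver_handle (a point): Point on the axis of the yellow handle, 172 mm above the tip and 20 mm below the handle's end: the place to grip. The handle is 24 mm across, with a 28 mm collar from 32 to 38 mm below this point. Axes as driver_tip.
- block_top (a point): Centre of the top of the fixed wooden block, 97 mm above the bench; y axis along its 150 mm length, x across its 50 mm depth, z up. At y = -40 and y = +40 mm it has a blind hole, 7 mm wide and 87 mm deep, its mouth countersunk at 45 degrees to 21 mm. The shaft stands on the hole's bottom; the handle begins 1 mm above the block. Which screwdriver is in which hole varies.
- yellow_driver: The yellow screwdriver as a whole; origin on the side of the handle, 96 mm from the tip along its length.
- teal_driver: The other screwdriver, same shape but teal, in the other hole of the block, its handle's end 196 mm above the bench; not to be moved. Origin on the side of its handle.
- jar_screws: Jar of screws with black lid, 56 mm across, 78 mm high, at the back of the bench; origin at the centre of its underside. Leave alone.

How it is judged:
By the outcome, as a careful person would: the job done as asked, in the order asked, and still so for the second after the job is handed in, with the robot touching nothing.
It also fails if it takes over 66 s, if anything falls off the work surface, if the arm or the gripper's body presses on something with over 40 N, if the wrist force passes 120 N, or if a joint passes its speed limit or range.

### The arm

A 6-joint arm with a two-finger parallel gripper is mounted at the origin on the work surface; the furniture and walls round the work are solid. World frame = base frame: x ahead of the robot, y to its left, z up, the work surface at z = 0. Lengths are in mm, angles in rad, forces in N, time in s.
With the tool pointing down it reaches from about 400 to 925 mm from the base axis. Payload 12.5 kg.
Tool frame: the origin (TCP) lies between the finger pads; the fingertips stand 19 mm ahead of it and the grasp point (between the pads) is the TCP (env.tips_ahead is the distance from the TCP to the fingertips, in mm); z points along the fingers, y is the line along which they close (so a half turn about z gives the same grasp; the last joint's range is limited). The gripper opens to 95 mm and grips with 3 to 60 N. Pads are 20 mm wide; open, the fingers measure 119 mm over their backs; the gripper's body (75 mm by 180 mm) begins 59 mm behind the grasp point.
Start: joints at [-1.441, 0.491, 1.559, -0, 1.092, -0.106], TCP at [146.035, -607.716, 233.661] pointing down, gripper open.
Joint ranges: [-3.1, 3.1], [-0.84, 2.19], [0.05, 2.79], [-1.13, 4.28], [0.06, 2.93], [-2.69, 2.69]. Speed limits (rad/s): [2.22, 2.22, 2.79, 3.14, 3.14, 3.14].

### API

Orientations are given as [roll, pitch, yaw] about the fixed x, y, z axes, in that order (R = Rz(yaw) Ry(pitch) Rx(roll)).
In Python, from cell import env gives the robot as it stands.
- The arm moves only by the shell command python3 -m crank 'ROWS'. ROWS is JSON, a list of rows, each a list of 5 numbers: the shift along the tool's x, y, z in mm, then the turn about the tool's z in degrees, then the finger opening in mm, from 0 to 95.1. In form: [[dx, dy, dz, yaw, grip], ...]. A call has 1 to 10 rows; each row is the pose to reach, as a shift and turn from the pose commanded when the call began, along the tool's axes at that moment; what a row does not reach only later rows make up. A row lasts 1/12 s, in which the tool goes at most 41.7 mm and 7.16 degrees, less where a joint would pass 70% of its speed; a pose out of reach is approached as far as the arm can. A call with a gripper value outside its range is refused whole. The fingers move at their own pace and stop on an object; the grip force is fixed at half the most. Time passes only in rows, so rows that repeat a pose let the fingers close. It gives the time, the measured TCP pose, the force, the opening and the grip force at its end, in the units of the state.
- env.state(): the state, without advancing time (a new reading comes with each control period).
- env.read_camera(name): name is "scene" or "top" or "wrist"; returns a dict with "img" (384x512x3 uint8, blue, green, red), "K" (3x3 intrinsics, pixels), "pose" (4x4, takes a point from camera to world coordinates). Camera axes: x right, y down, z forward; pixel columns grow to the right and rows downward; lengths in mm; the calibration is good to about 2 mm. A picture is of the moment at which its call begins. There is no depth.
- env.job_done(): hands the job in; it is judged then, once.
The state is a dict: "t": time; "joints": joint angles; "qvel": joint speeds; "tau": joint torques, N m; "eef_pos": TCP position; "tcp_rot": TCP orientation; "ft_force": force on the tool from outside, world axes, zero at the start; "moment": the same for the moment, N m; "opening": opening from 0.0 (shut) to 1.0 (fully open); "grip_force": force on a finger pad.
Only numpy, scipy, OpenCV 4.12 (cv2) and the standard library are available. Lean on these libraries where they do the work, as an engineer would, in place of code of your own. Each camera call takes 0.05 s, during which the arm holds its last target. There are 200 camera calls.

## Working session

There is one attempt and no reset: what is moved stays moved. The work goes in short steps, Python scripts to look and compute and a shell command to move; the robot and the scene stay as the last step left them, time stands still between calls to the robot, and variables do not carry over. Pictures are saved under pics/ and viewed, at most 10 in all, crops included, and the job is handed in when it is done.

```bash
ls; mkdir -p pics; python3 - <<'E'
from cell import env
import cv2,numpy as np
s=env.state();print({k:np.round(v,3) for k,v in s.items()}, env.tips_ahead)
for n in("scene","top"):
    c=env.read_camera(n);cv2.imwrite(f"pics/{n}0.png",cv2.resize(c["img"],None,fx=1.5,fy=1.5,interpolation=cv2.INTER_CUBIC));print(n,c["K"].round(1).tolist(),c["pose"].round(3).tolist())
E
```

```text
pics
{'t': np.float64(0.0), 'joints': array([-1.441,  0.492,  1.559,  0.   ,  1.092, -0.106]), 'qvel': array([-0.   , -0.   , -0.003,  0.   , -0.001,  0.   ]), 'tau': array([ 1.0000e-03, -6.1264e+01, -2.5817e+01,  6.9000e-02,  4.8000e-02,
       -0.0000e+00]), 'eef_pos': array([ 146.   , -607.481,  233.044]), 'tcp_rot': array([-3.14 , -0.   ,  0.236]), 'ft_force': array([-0.55 , -0.309, -0.012]), 'moment': array([ 0.029, -0.012,  0.003]), 'grip_force': np.float64(0.0), 'opening': np.float64(1.001)} 19.0
scene [[474.8, 0.0, 255.7], [0.0, 474.8, 185.8], [0.0, 0.0, 1.0]] [[0.992, 0.067, -0.103, 607.508], [0.122, -0.588, 0.8, -552.131], [-0.007, -0.806, -0.592, 651.944], [0.0, 0.0, 0.0, 1.0]]
top [[376.8, 0.0, 249.9], [0.0, 376.8, 199.2], [0.0, 0.0, 1.0]] [[0.007, -0.991, 0.137, 409.525], [-1.0, -0.008, -0.008, 163.828], [0.009, -0.137, -0.991, 1004.138], [0.0, 0.0, 0.0, 1.0]]
```

View pics/scene0.png

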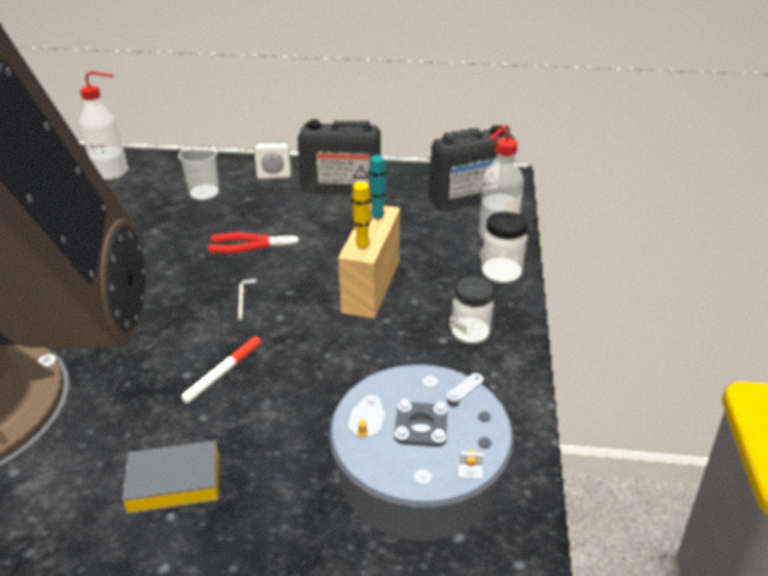

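View pics/top0.png

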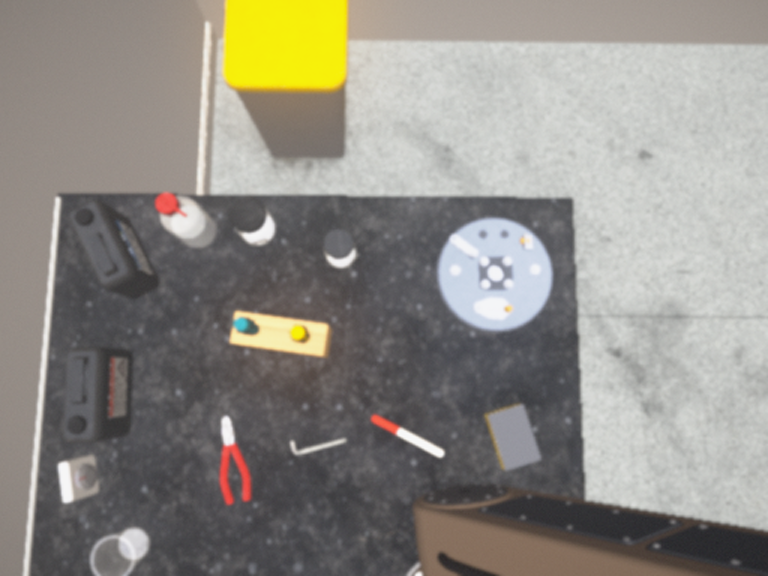

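Scene and top views: brake hub about (495,273) in top×1.5, knob (508,309), yellow handle end (298,332), teal (243,324); the block runs between the two handles.

```bash
cat > h.py <<'E'
from cell import env
import cv2,numpy as np
def onplane(c,uv,z):
    "pixel -> world point at height z"
    d=c["pose"][:3,:3]@np.linalg.inv(c["K"])@[uv[0],uv[1],1]; o=c["pose"][:3,3]
    return (o+d*(z-o[2])/d[2])
def proj(c,p):
    q=c["pose"][:3,:3].T@(np.array(p,float)-c["pose"][:3,3]); q=c["K"]@q; return q[:2]/q[2]
def snap(n,f,box=None,k=1.5):
    c=env.read_camera(n); i=c["img"]
    if box: i=i[box[1]:box[3],box[0]:box[2]]
    cv2.imwrite(f"pics/{f}.png",cv2.resize(i,None,fx=k,fy=k,interpolation=cv2.INTER_CUBIC)); return c
def totool(w,yaw):
    "world xy shift -> tool x,y for tool pointing down (roll pi)"
    from scipy.spatial.transform import Rotation as R
    s=env.state(); return R.from_euler("xyz",s["tcp_rot"]).inv().apply(w)
E
python3 - <<'E'
from h import *
T=env.read_camera("top");S=env.read_camera("scene")
for n,t,s,z in [("hub",(495,273),(421,425),88),("knob",(508,309),(362,425),103),("yel",(298,332),(361,185),196),("teal",(243,324),(377,158),196),("plateL",(437,273),(331,432),85),("plateR",(553,273),(512,432),85)]:
    print(n,onplane(T,np.array(t)/1.5,z).round(1),onplane(S,np.array(s)/1.5,z).round(1))
b=[(235,311),(329,325),(325,357),(230,345)]
print([onplane(T,np.array(p)/1.5,97).round(0).tolist() for p in b])
E
```

```text
hub [580.5 -41.8  88. ] [579.9 -42.2  88. ]
knob [519. -58. 103.] [521.  -62.7 103. ]
yel [472.2 266.7 196. ] [473.  267.8 196. ]
teal [483.1 345.7 196. ] [483.8 347.7 196. ]
plateL [580.2  53.7  85. ] [487.5 -59.9  85. ]
plateR [ 581.8 -138.7   85. ] [674.4 -38.1  85. ]
[[513.0, 382.0, 97.0], [492.0, 230.0, 97.0], [440.0, 235.0, 97.0], [458.0, 387.0, 97.0]]
```

```bash
cat >> h.py <<'E'
from scipy.spatial.transform import Rotation as R
def to(xyz,yawdeg=None):
    "rows needed to bring the TCP to a world point (and yaw)"
    s=env.state(); r=R.from_euler("xyz",s["tcp_rot"]); d=r.inv().apply(np.array(xyz)-s["eef_pos"])
    y=np.degrees(s["tcp_rot"][2]); print("shift",d.round(1),"turn",None if yawdeg is None else round((y-yawdeg+180)%360-180,1),"at",s["eef_pos"].round(1),"rot",np.degrees(s["tcp_rot"]).round(1),"t",round(s["t"],2),"F",s["ft_force"].round(1),"op",round(s["opening"]*95.1,1))
E
python3 -m crank '[[503,-452,-30,-76.5,24],[503,-452,-30,-76.5,24],[503,-452,-30,-76.5,24],[503,-452,-30,-76.5,24],[503,-452,-30,-76.5,24],[503,-452,-30,-76.5,24],[503,-452,-30,-76.5,24],[503,-452,-30,-76.5,24],[503,-452,-30,-76.5,24],[503,-452,-30,-76.5,24]]'
python3 -c "
from h import *
to([525,-50,265],90)"
```

```text
t: 1.03
eef_pos: [382.7, -263.0, 252.3]
tcp_rot: [3.141, 0.0, 1.492]
ft_force: [1.0, -0.8, -0.5]
opening: 0.358
grip_force: 0.0
shift [223.6 125.  -12.7] turn -4.5 at [ 382.7 -263.   252.3] rot [180.    0.   85.5] t 1.03 F [ 1.  -0.8 -0.5] op 34.1
```

```bash

python3 -m crank '[[218,120,-12,-4,24],[218,120,-12,-4,24],[218,120,-12,-4,24],[218,120,-12,-4,24],[218,120,-12,-4,24],[218,120,-12,-4,24],[218,120,-12,-4,24],[218,120,-12,-4,24],[218,120,-12,-4,24]]'
python3 -c "
from h import *
to([525,-50,265],90)
c=snap('wrist','w1');print(c['K'].round(1).tolist(),c['pose'].round(3).tolist())"
```

```text
t: 1.78
eef_pos: [519.8, -57.8, 263.8]
tcp_rot: [-3.141, 0.0, 1.556]
ft_force: [-0.8, 0.4, 0.1]
opening: 0.25
grip_force: 0.0
shift [ 7.9  5.1 -1.2] turn -0.8 at [519.8 -57.8 263.8] rot [-180.     0.    89.2] t 1.78 F [-0.8  0.4  0.1] op 23.8
[[315.6, 0.0, 251.7], [0.0, 315.6, 196.3], [0.0, 0.0, 1.0]] [[1.0, -0.014, -0.005, 520.16], [-0.015, -0.972, -0.235, 7.529], [-0.001, 0.235, -0.972, 416.244], [0.0, 0.0, 0.0, 1.0]]
```

View pics/w1.png

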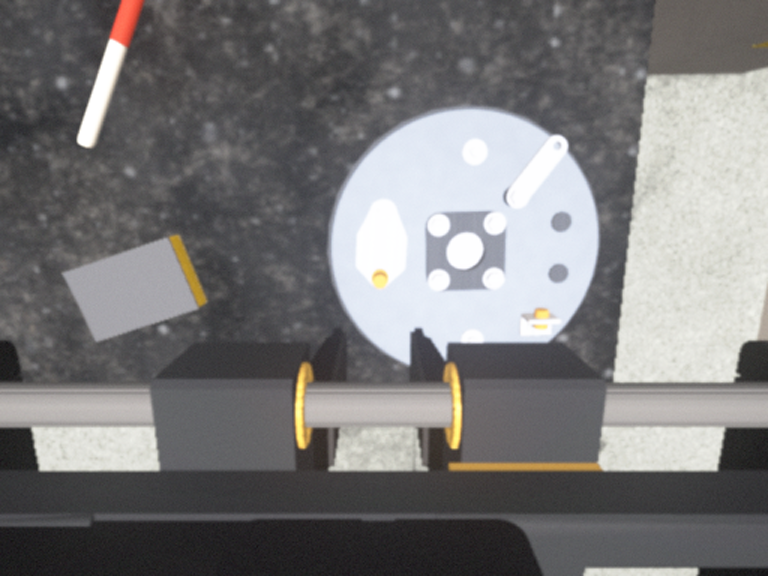

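Wrist view: hub (465,251), flange corners (426,212),(505,210),(505,290),(426,291), knob top (380,275), cover pivot end about (382,205). The shut cover is long along image vertical.

```bash
python3 - <<'E'
from h import *
c=env.read_camera("wrist")
P=lambda u,z:onplane(c,np.array(u)/1.5,z)[:2]
print("corners",[P(u,98).round(1).tolist() for u in[(426,212),(505,210),(505,290),(426,291)]],np.mean([P(u,98) for u in[(426,212),(505,210),(505,290),(426,291)]],0).round(1))
print("bolts",[P(u,98).round(1).tolist() for u in[(438,225),(494,223),(493,278),(438,280)]])
print("knob",P((380,275),103).round(1),P((380,281),90).round(1),"pivotend",P((383,200),87).round(1),"plateLR",P((328,243),85).round(1),P((600,241),85).round(1),"top",P((465,106),85).round(1))
i=c["img"];cv2.imwrite("pics/w1c.png",cv2.resize(i[60:260,210:410],None,fx=3,fy=3,interpolation=cv2.INTER_CUBIC))
E
```

```text
corners [[551.5, -14.1], [603.8, -13.6], [606.4, -68.1], [551.9, -68.0]] [578.4 -41. ]
bolts [[559.5, -22.8], [596.9, -22.1], [597.8, -59.6], [560.1, -60.4]]
knob [520.3 -55.3] [520.2 -62.1] pivotend [523.1  -6.3] plateLR [484.2 -35.4] [674.8 -37. ] top [577.8  53.4]
```

View pics/w1c.png

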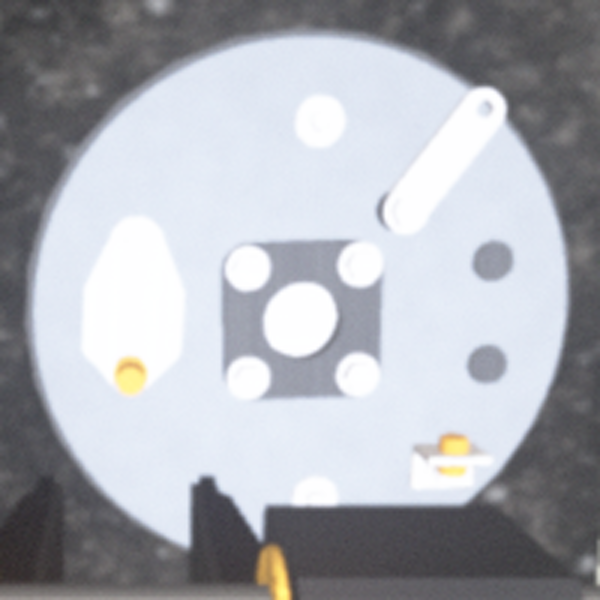

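Crop: plate circle crop x 30–568, knob top (130,367), bolts square with the image to about 1°, cover nearly shut. Descend around the knob and pinch.

```bash
python3 -c "
from h import *
to([520.3,-58,109],90)"
python3 -m crank '[[0,0,40,-0.8,24],[0,0,80,-0.8,24],[0,0,115,-0.8,24],[0,0,135,-0.8,24],[0,0,145,-0.8,24],[0,0,150,-0.8,24],[0,0,150,-0.8,24]]'
python3 -c "
from h import *
to([520.3,-58,109],90)
snap('wrist','w2',(150,120,410,290),2.5)"
```

```text
shift [  0.8   0.7 155. ] turn -0.9 at [519.6 -58.8 264. ] rot [-180.     0.    89.1] t 1.88 F [-0.9 -0.8  1.7] op 24.2
t: 2.47
eef_pos: [520.0, -58.6, 114.0]
tcp_rot: [-3.141, -0.0, 1.568]
ft_force: [0.6, -0.8, 0.8]
opening: 0.247
grip_force: 0.0
shift [0.6 0.3 5. ] turn -0.1 at [520.  -58.6 114. ] rot [-180.    -0.    89.9] t 2.47 F [ 0.6 -0.8  0.8] op 23.4
```

View pics/w2.png

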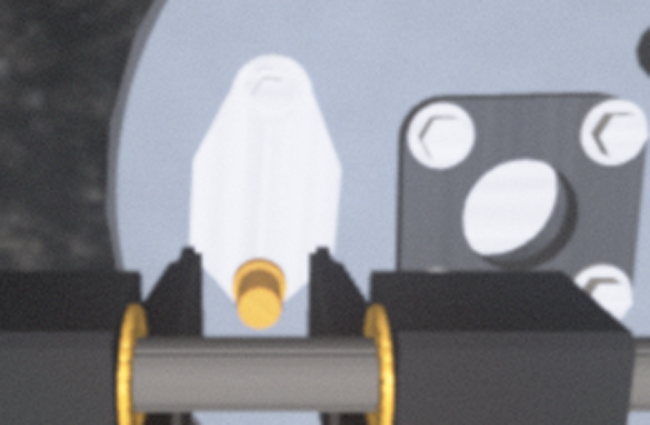

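Knob top at crop (260,308), centred between the fingers (200 and 312); pivot screw at crop (271,84).

```bash
python3 - <<'E'
from h import *
c=env.read_camera("wrist")
P=lambda u,z:onplane(c,np.array(u)/2.5+[150,120],z)[:2].round(1)
print("knob",P((260,308),103),"base",P((259,272),89.),"pivot",P((271,84),88),"bolts",P((441,134),98),P((613,134),98),P((604,292),98),"bore",P((511,207),98))
print(proj(c,[520,-58,103]), proj(c,[520,-58,90]))
E
```

```text
knob [520.9 -59.5] base [520.8 -56. ] pivot [523.5 -11.5] bolts [560.2 -21.4] [597.5 -21.5] [599.3 -57.9] bore [576.6 -37.8]
[252.37464882 240.62563926] [252.32639306 232.5007264 ]
```

```bash
python3 -m crank '[[-0.5,0.6,5,0,24],[-0.5,0.6,5,0,0],[-0.5,0.6,5,0,0],[-0.5,0.6,5,0,0],[-0.5,0.6,5,0,0]]'
python3 -m crank '[[0.5,-4.7,0,0,0],[1.5,-9.3,0,0,0],[2.9,-13.8,0,0,0],[4.8,-18.1,0,0,0],[7.2,-22.1,0,0,0],[10,-26,0,0,0],[13.1,-29.5,0,0,0],[16.6,-32.6,0,0,0],[20.4,-35.4,0,0,0],[20.4,-35.4,0,0,0]]'
```

```text
t: 2.98
eef_pos: [520.9, -58.3, 109.4]
tcp_rot: [3.141, 0.0, 1.57]
ft_force: [-0.3, -0.2, 1.6]
opening: 0.095
grip_force: 30.0
t: 3.82
eef_pos: [484.7, -37.2, 109.2]
tcp_rot: [-3.141, -0.0, 1.57]
ft_force: [0.7, 0.9, 3.0]
opening: 0.093
grip_force: 30.0
```

```bash
python3 -m crank '[[4.1,-2.3,0,0,0],[8.4,-4.3,0,0,0],[12.9,-5.7,0,0,0],[17.5,-6.7,0,0,0],[20,-7,0,0,0],[22,-7.1,0,0,0],[24,-7.2,0,0,0],[25,-7.2,0,0,0]]'
```

```text
t: 4.48
eef_pos: [478.9, -14.8, 109.2]
tcp_rot: [3.14, 0.004, 1.571]
ft_force: [4.0, -22.3, -1.1]
opening: 0.093
grip_force: 30.0
```

```bash
python3 -m crank '[[0,0,0,0,30],[0,0,0,0,30],[0,0,0,0,30],[0,0,-40,0,40],[0,0,-80,0,50],[0,0,-120,0,50],[0,0,-150,0,50],[0,0,-150,0,50]]'
python3 -c "
from h import *
to([473,255,320],90)
snap('wrist','w3',(150,60,410,260),2.5)"
```

```text
t: 5.15
eef_pos: [479.4, -12.6, 264.3]
tcp_rot: [3.134, 0.001, 1.57]
ft_force: [-0.3, -0.3, -0.2]
opening: 0.521
grip_force: 0.0
shift [267.5  -6.1 -56.1] turn -0.0 at [479.4 -12.6 264.3] rot [1.796e+02 1.000e-01 9.000e+01] t 5.15 F [-0.3 -0.3 -0.2] op 49.6
```

View pics/w3.png

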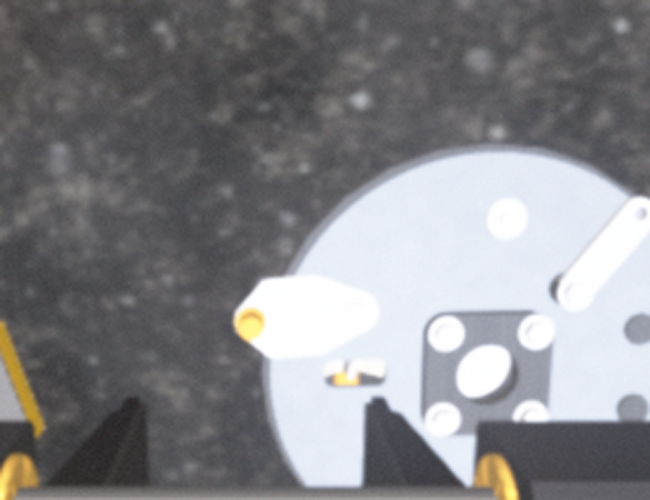

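Cover is fully open: knob (250,322), slot visible at crop x 324–386, y 361–388, centre (355,374).

```bash
python3 - <<'E'
from h import *
c=env.read_camera("wrist")
P=lambda u,z:onplane(c,np.array(u)/2.5+[150,60],z)[:2].round(1)
print("slot",P((355,374),85),P((324,375),85),P((386,374),85),"knob",P((249,321),103),"bolts",P((446,333),98),P((536,331),98),P((443,419),98))
to([473,255,320],90)
E
python3 -m crank '[[268,-6,-56,0,60],[268,-6,-56,0,60],[268,-6,-56,0,60],[268,-6,-56,0,60],[268,-6,-56,0,60],[268,-6,-56,0,60],[268,-6,-56,0,60],[268,-6,-56,0,60],[268,-6,-56,0,60],[268,-6,-56,0,60]]'
python3 -c "
from h import *
to([473,255,320],90)
c=snap('wrist','w4');print(proj(c,[472.7,267,196])*1.5)"
```

```text
slot [522.  -41.5] [508.6 -41.9] [535.5 -41.6] knob [476.2 -14.1] bolts [557.2 -20.3] [594.2 -19.6] [558.  -57.6]
shift [267.5  -5.  -60.5] turn -0.0 at [477.9 -12.5 259.6] rot [179.9   0.   90. ] t 5.25 F [-0.5 -0.6 -0. ] op 50.0
t: 6.08
eef_pos: [472.0, 254.7, 313.4]
tcp_rot: [-3.139, 0.001, 1.57]
ft_force: [0.3, -0.2, 0.4]
opening: 0.634
grip_force: 0.0
shift [ 0.3  1.  -6.6] turn -0.0 at [472.  254.7 313.4] rot [-1.798e+02  1.000e-01  9.000e+01] t 6.08 F [ 0.3 -0.2  0.4] op 60.3
[380.8931933  274.00145661]
```

View pics/w4.png

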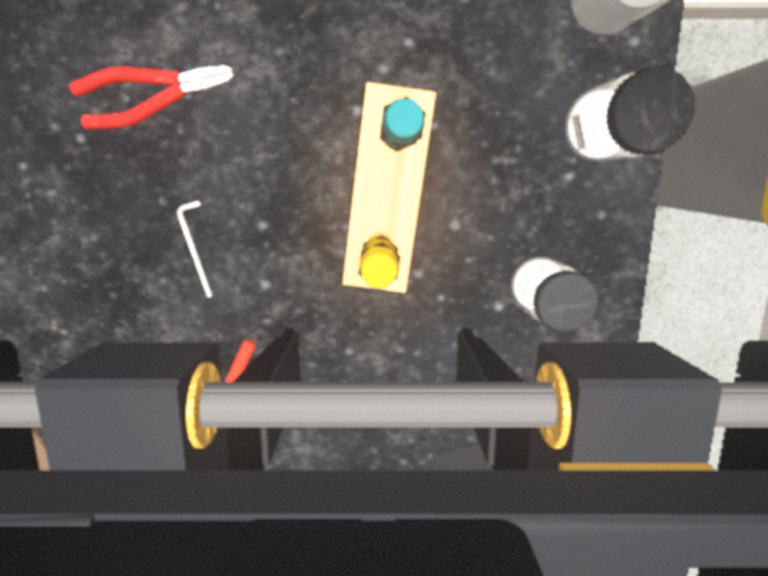

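Yellow handle end at (379,267), teal (404,122), block corners (366,83),(436,91),(406,293),(344,284).

```bash
python3 - <<'E'
from h import *
c=env.read_camera("wrist")
P=lambda u,z:onplane(c,np.array(u)/1.5,z)[:2].round(1)
b=[P(u,97) for u in[(366,83),(436,91),(406,293),(344,284)]]
print("yel",P((379,267),196),"teal",P((404,122),196),b,np.mean(b,0))
to([472.5,268,176],90)
E
```

```text
yel [471.9 270.7] teal [485.5 350.1] [array([462.7, 387.9]), array([513.5, 382.4]), array([493.5, 231.5]), array([443.9, 238.9])] [478.4   310.175]
shift [ 14.    0.3 138.1] turn -0.1 at [472.4 254.1 314.1] rot [-179.9    0.    89.9] t 6.18 F [0.1 0.2 0.3] op 60.0
```

```bash
python3 -m crank '[[15.4,0.3,0,0,60],[15.4,0.3,40,0,60],[15.4,0.3,80,0,60],[15.4,0.3,115,0,60],[15.4,0.3,135,0,60],[15.4,0.3,140,0,50],[15.4,0.3,140,0,30],[15.4,0.3,140,0,0],[15.4,0.3,140,0,0],[15.4,0.3,140,0,0]]'
python3 -m crank '[[0,0,0,0,0],[0,0,0,0,0],[0,0,0,0,0]]'
python3 -c "
from h import *
to([473,269.5,274],90)
snap('wrist','w5',(150,120,410,290),2.5)"
```

```text
t: 7.02
eef_pos: [473.4, 270.6, 176.5]
tcp_rot: [3.139, -0.001, 1.569]
ft_force: [-0.6, 0.1, -1.0]
opening: 0.336
grip_force: 0.0
t: 7.27
eef_pos: [473.2, 270.7, 175.9]
tcp_rot: [3.14, -0.001, 1.57]
ft_force: [-1.3, -0.2, 6.6]
opening: 0.249
grip_force: 30.0
shift [ -1.1  -0.1 -98.1] turn -0.1 at [473.2 270.7 175.9] rot [179.9  -0.   89.9] t 7.27 F [-1.3 -0.2  6.6] op 23.7
```

View pics/w5.png

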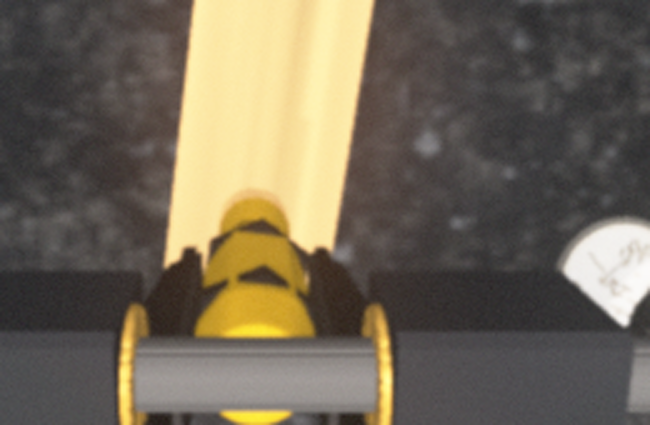

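Yellow handle is held, centred between the pads; block below it. Lift straight up.

```bash
python3 -m crank '[[0,0,-8,0,0],[0,0,-20,0,0],[0,0,-40,0,0],[0,0,-60,0,0],[0,0,-85,0,0],[0,0,-110,0,0],[0,0,-130,0,0],[0,0,-130,0,0],[0,0,-130,0,0]]'
python3 -c "
from h import *
to([530,-41.7,300],91)
c=snap('wrist','w6',(200,100,310,240),4)
s=env.state();print(proj(c,s['eef_pos']-[0,0,172]),proj(c,s['eef_pos']-[0,0,166]),proj(c,s['eef_pos']-[0,0,94]))"
```

```text
t: 8.07
eef_pos: [472.8, 270.5, 305.9]
tcp_rot: [3.14, -0.001, 1.57]
ft_force: [0.0, -0.1, -1.9]
opening: 0.251
grip_force: 30.0
shift [-312.2   57.6    5.8] turn -1.1 at [472.8 270.5 305.9] rot [179.9  -0.   89.9] t 8.07 F [ 0.  -0.1 -1.9] op 23.9
[252.05878967 184.32685873] [252.06983767 185.47199056] [252.24167774 203.28332409]
```

View pics/w6.png

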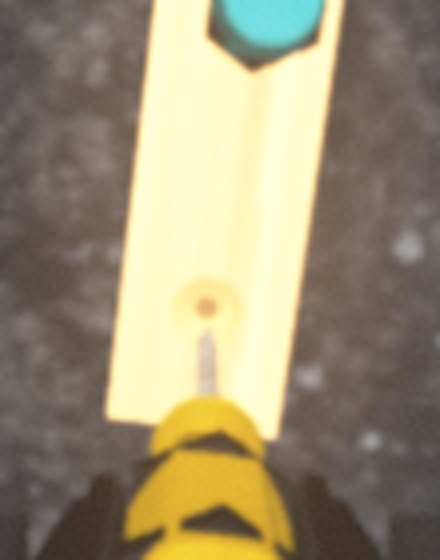

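Tip at crop (206,332), just below the hole at (206,307), so the driver hangs straight within about 1 mm. Travel to above the gap.

```bash
python3 -c "
from h import *
c=env.read_camera('wrist');s=env.state();z=s['eef_pos'][2]-172
print('tip-TCP',onplane(c,np.array([206,332])/4+[200,100],z)-s['eef_pos'],'hole',onplane(c,np.array([206,307])/4+[200,100],97))"
python3 -m crank '[[-312,57.6,5,-1.1,0],[-312,57.6,5,-1.1,0],[-312,57.6,5,-1.1,0],[-312,57.6,5,-1.1,0],[-312,57.6,5,-1.1,0],[-312,57.6,5,-1.1,0],[-312,57.6,5,-1.1,0],[-312,57.6,5,-1.1,0],[-312,57.6,5,-1.1,0],[-312,57.6,5,-1.1,0]]'
python3 -m crank '[[0,0,30,0,0],[0,0,30,0,0]]'
python3 -c "
from h import *
to([530,-41.7,260],91)
c=snap('wrist','w7',(190,110,330,230),5)
s=env.state();print(proj(c,s['eef_pos']-[0,0,172]))"
```

```text
tip-TCP [  -1.13745103    1.29291312 -172.        ] hole [471.18276729 272.06584745  97.        ]
t: 9.0
eef_pos: [529.7, -42.6, 298.6]
tcp_rot: [-3.139, -0.001, 1.586]
ft_force: [-0.3, 0.8, -1.3]
opening: 0.248
grip_force: 30.0
t: 9.17
eef_pos: [528.2, -40.3, 266.0]
tcp_rot: [-3.135, -0.002, 1.589]
ft_force: [0.3, -0.4, -1.6]
opening: 0.25
grip_force: 30.0
shift [-1.4  1.8  6. ] turn 0.1 at [528.2 -40.3 266. ] rot [-1.796e+02 -1.000e-01  9.110e+01] t 9.17 F [ 0.3 -0.4 -1.6] op 23.7
[254.24151912 184.96337629]
```

View pics/w7.png

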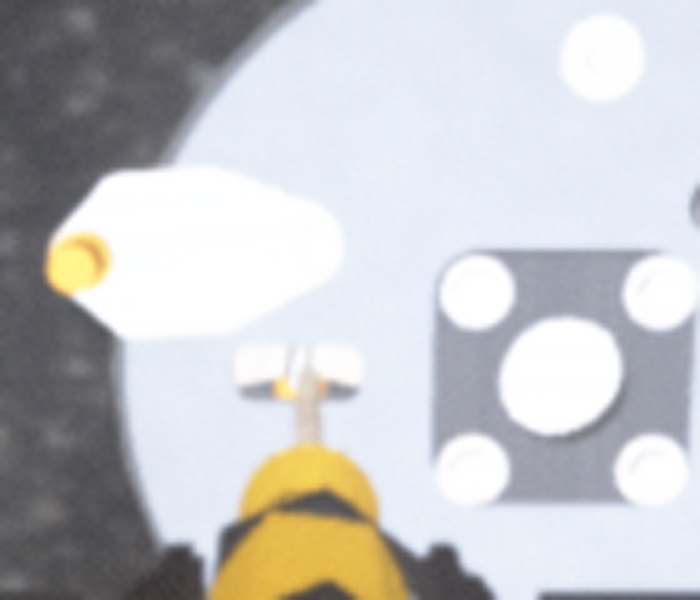

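The slot is at crop x 233–366, y 342–398 (centre (299,370)), with the shaft's end over it near (305,360) and the open cover at the left. That was my tenth picture, so from here I use numbers only.

```bash
python3 -m crank '[[0,0,0,0,0],[0,0,0,0,0],[0,0,0,0,0]]'
cat > m.py <<'E'
from h import *
c=env.read_camera("wrist");s=env.state()
k=cv2.imread("pics/w7.png");big=cv2.resize(c["img"],None,fx=5,fy=5,interpolation=cv2.INTER_CUBIC)
r=cv2.matchTemplate(big,k[240:515,425:695],cv2.TM_CCOEFF_NORMED);_,v,_,m=cv2.minMaxLoc(r)
sh=np.array(m)/5-(np.array([425,240])/5+[190,110]);print("match",round(v,3),"pixel shift",sh)
P=lambda u,z:onplane(c,np.array(u)/5+[190,110]+sh,z)[:2].round(1)
slot=P((299.5,370),85);print("slot",slot,"ends",P((233,370),85),P((366,370),85),"bolts",P((477,291),98),P((658,291),98),P((472,470),98),P((651,470),98))
to([530,-41.7,260],91)
E
python3 m.py
```

```text
t: 9.47
eef_pos: [530.4, -41.1, 271.1]
tcp_rot: [3.14, 0.0, 1.59]
ft_force: [-0.4, 0.7, -1.4]
opening: 0.249
grip_force: 30.0
match 0.992 pixel shift [-4. -2.]
slot [523.3 -41.5] ends [508.8 -41.8] [537.8 -41.2] bolts [560.1 -21.6] [597.6 -20.9] [560.6 -60. ] [598.7 -59.3]
shift [-0.5 -0.4 11. ] turn 0.1 at [530.3 -41.2 271. ] rot [179.9   0.   91.1] t 9.52 F [ 0.1  0.5 -0.8] op 23.5
```

```bash
python3 -m crank '[[-1.5,1.1,6,0,0],[-1.5,1.1,12,0,0],[-1.5,1.1,12,0,0],[-1.5,1.1,18,0,0],[-1.5,1.1,22,0,0],[-1.5,1.1,25,0,0],[-1.5,1.1,25,0,0]]'
python3 -m crank '[[0,1,0,0,0],[0,2,0,0,0],[0,3,0,0,0],[0,3,0,0,0]]'
python3 -m crank '[[0,1.5,0,0,0],[0,1.5,0,0,0]]'
python3 -m crank '[[0,1.5,0,0,0],[0,1.5,0,0,0]]'
```

```text
t: 10.1
eef_pos: [531.0, -43.0, 244.3]
tcp_rot: [-3.14, -0.0, 1.589]
ft_force: [0.3, -1.4, -1.0]
opening: 0.249
grip_force: 30.0
t: 10.43
eef_pos: [534.5, -43.0, 245.2]
tcp_rot: [3.141, 0.0, 1.589]
ft_force: [0.4, 0.3, -1.4]
opening: 0.247
grip_force: 30.0
t: 10.6
eef_pos: [535.9, -42.9, 245.2]
tcp_rot: [3.141, 0.0, 1.589]
ft_force: [0.6, -0.1, -0.4]
opening: 0.247
grip_force: 30.0
t: 10.77
eef_pos: [537.1, -42.9, 245.0]
tcp_rot: [-3.141, -0.0, 1.589]
ft_force: [-1.3, -0.5, 0.1]
opening: 0.247
grip_force: 30.0
```

```bash
python3 -m crank '[[0,1,0,0,0],[0,1,0,0,0]]'
python3 -m crank '[[0,1,0,0,0],[0,1,0,0,0]]'
```

```text
t: 10.93
eef_pos: [537.9, -42.9, 245.0]
tcp_rot: [-3.141, -0.0, 1.589]
ft_force: [-3.2, -0.2, 0.2]
opening: 0.247
grip_force: 30.1
t: 11.1
eef_pos: [538.9, -42.8, 244.9]
tcp_rot: [-3.14, -0.0, 1.589]
ft_force: [-4.2, 0.1, 0.9]
opening: 0.249
grip_force: 30.1
```

```bash
python3 -m crank '[[0,-4,0,0,0],[0,-6.8,0,0,0],[0,-6.8,0,0,0],[0,-6.8,3,0,0],[0,-6.8,5.5,0,0],[0,-6.8,5.9,0,0],[0,-6.8,5.9,0,0]]'
python3 -m crank '[[0,-2,0,0,0],[0,-4,0,0,0],[0,-6,0,0,0],[0,-8,0,0,0],[0,-10,0,0,0]]'
python3 -m crank '[[0,-2,0,0,0],[0,-4,0,0,0],[0,-6,0,0,0],[0,-6,0,0,0]]'
python3 -m crank '[[0,-1,0,0,0],[0,-2,0,0,0],[0,-2,0,0,0]]'
```

```text
t: 11.68
eef_pos: [532.5, -43.0, 238.9]
tcp_rot: [-3.141, -0.0, 1.589]
ft_force: [0.1, -0.3, -1.2]
opening: 0.251
grip_force: 30.0
t: 12.1
eef_pos: [523.0, -43.3, 239.5]
tcp_rot: [3.139, 0.001, 1.589]
ft_force: [4.9, -0.8, -2.1]
opening: 0.252
grip_force: 30.2
t: 12.43
eef_pos: [516.4, -43.4, 239.5]
tcp_rot: [3.141, 0.0, 1.589]
ft_force: [2.7, 0.2, -0.9]
opening: 0.252
grip_force: 30.0
t: 12.68
eef_pos: [513.8, -43.2, 239.0]
tcp_rot: [-3.14, -0.0, 1.589]
ft_force: [0.5, 0.1, -0.3]
opening: 0.248
grip_force: 29.9
```

```bash
python3 -m crank '[[0,0,-5,0,0],[0,0,-12,0,0],[0,0,-20,0,0],[0,0,-25,0,0],[0,0,-25,0,0],[0,9,-25,0,0],[0,18,-25,0,0],[0,18,-25,0,0],[0,18,-25,0,0],[0,18,-25,0,0]]'
python3 -m crank '[[0,0,0,0,0],[0,0,0,0,0],[0,0,0,0,0],[0,0,0,0,0]]'
python3 -m crank '[[0,0,8,0,0],[0,0,14,0,0],[0,0,20,0,0],[0,0,25,0,0],[0,0,25,0,0],[0,0,25,0,0]]'
python3 -m crank '[[0,-2,0,0,0],[0,-4,0,0,0],[0,-6,0,0,0],[0,-8,0,0,0],[0,-10,0,0,0]]'
python3 -m crank '[[0,-2,0,0,0],[0,-4,0,0,0],[0,-6,0,0,0],[0,-7.5,0,0,0],[0,-7.5,0,0,0],[0,-7.5,0,0,0]]'
```

```text
t: 13.52
eef_pos: [532.3, -42.9, 263.7]
tcp_rot: [-3.14, -0.0, 1.589]
ft_force: [0.3, -0.2, -1.2]
opening: 0.247
grip_force: 29.9
t: 13.85
eef_pos: [532.3, -43.0, 264.2]
tcp_rot: [3.142, 0.0, 1.589]
ft_force: [-0.5, 0.5, 0.3]
opening: 0.251
grip_force: 29.9
t: 14.35
eef_pos: [532.1, -43.0, 238.7]
tcp_rot: [-3.14, -0.0, 1.589]
ft_force: [-1.0, 0.4, -0.0]
opening: 0.247
grip_force: 29.9
t: 14.77
eef_pos: [522.8, -43.3, 239.5]
tcp_rot: [3.139, 0.0, 1.589]
ft_force: [2.5, 0.3, -3.0]
opening: 0.249
grip_force: 30.1
t: 15.27
eef_pos: [514.8, -43.3, 239.3]
tcp_rot: [3.142, 0.0, 1.589]
ft_force: [2.0, 0.3, -0.7]
opening: 0.251
grip_force: 30.0
```

```bash
python3 -m crank '[[0,-0.6,0,0,0],[0,-1,0,0,0],[0,-1,0,0,0]]'
python3 -m crank '[[0,-1,0,0,0],[0,-1,0,0,0]]'
```

```text
t: 15.52
eef_pos: [513.3, -43.3, 239.0]
tcp_rot: [-3.14, -0.0, 1.589]
ft_force: [0.3, -0.8, 0.2]
opening: 0.248
grip_force: 29.9
t: 15.68
eef_pos: [512.4, -43.3, 239.0]
tcp_rot: [-3.14, -0.0, 1.589]
ft_force: [0.4, -0.3, -0.2]
opening: 0.249
grip_force: 29.9
```

```bash
python3 -m crank '[[0,0,-4,0,0],[0,0,-7,0,0],[0,0,-7,0,0]]'
for i in 1 2 3 4; do python3 -m crank '[[0,-1,0,0,0],[0,-1,0,0,0]]' | sed -n 2p\;4p; done
```

```text
t: 15.93
eef_pos: [513.1, -43.4, 246.9]
tcp_rot: [3.141, 0.0, 1.589]
ft_force: [0.9, 0.4, -1.3]
opening: 0.247
grip_force: 29.9
eef_pos: [511.7, -43.3, 246.2]
ft_force: [-0.1, 0.1, -0.8]
eef_pos: [510.7, -43.4, 246.1]
ft_force: [0.3, -0.7, -0.8]
eef_pos: [509.8, -43.4, 246.1]
ft_force: [-0.1, 1.1, -1.2]
eef_pos: [508.9, -43.4, 246.2]
ft_force: [1.4, -0.5, -1.9]
```

```bash
python3 -m crank '[[0,1.5,-5,0,0],[0,1.5,-12,0,0],[0,1.5,-18,0,0],[0,9,-18,0,0],[0,18.3,-18,0,0],[0,18.3,-18,0,0],[0,18.3,-18,0,0],[0,18.3,-18,0,0],[0,18.3,-18,0,0],[0,18.3,-18,0,0]]'
python3 -m crank '[[0,0,8,0,0],[0,0,14,0,0],[0,0,20,0,0],[0,0,25,0,0],[0,0,25,0,0],[0,0,25,0,0]]'
for i in 1 2 3 4; do python3 -m crank '[[0,-2,0,0,0],[0,-4,0,0,0]]' | sed -n 2p\;4p; done
```

```text
t: 17.43
eef_pos: [527.0, -43.1, 264.0]
tcp_rot: [-3.141, 0.0, 1.589]
ft_force: [-0.4, 1.1, -1.0]
opening: 0.25
grip_force: 29.9
t: 17.93
eef_pos: [527.1, -43.1, 238.8]
tcp_rot: [-3.141, -0.0, 1.589]
ft_force: [-0.5, -0.5, -0.2]
opening: 0.248
grip_force: 29.9
eef_pos: [523.4, -43.2, 239.4]
ft_force: [1.9, 0.2, -1.5]
eef_pos: [519.9, -43.4, 239.6]
ft_force: [5.2, -0.9, -2.5]
eef_pos: [516.0, -43.5, 239.7]
ft_force: [3.7, 0.4, -2.0]
eef_pos: [510.7, -43.3, 239.3]
ft_force: [-0.4, 0.5, -1.4]
```

```bash
python3 -m crank '[[0,0,-4,0,0],[0,0,-7,0,0],[0,5,-7,0,0],[0,10,-7,0,0],[0,15,-7,0,0],[0,20,-7,0,0],[0,22,-7,0,0],[0,24,-7,0,0],[0,24,-7,0,0]]'|sed -n 2p\;4p
python3 -m crank '[[0,-2,0,0,0],[0,-4,-2,0,0],[0,-4,-12,0,0],[0,-4,-25,0,0],[0,-4,-50,0,0],[0,-4,-60,0,0],[0,-4,-60,0,0]]'
python3 -c "
from h import *
to([472.8,270.5,305.9],90)"
```

```text
eef_pos: [535.0, -42.9, 245.7]
ft_force: [-2.2, 0.4, -1.8]
t: 19.93
eef_pos: [532.0, -43.2, 309.1]
tcp_rot: [3.136, 0.001, 1.589]
ft_force: [0.1, -0.0, -1.3]
opening: 0.247
grip_force: 29.9
shift [314.7 -53.6   2.5] turn 1.0 at [532.  -43.2 309.1] rot [1.797e+02 1.000e-01 9.100e+01] t 19.93 F [ 0.1 -0.  -1.3] op 23.5
```

```bash
python3 -m crank '[[314.5,-53.8,2,1,0],[314.5,-53.8,2,1,0],[314.5,-53.8,2,1,0],[314.5,-53.8,2,1,0],[314.5,-53.8,2,1,0],[314.5,-53.8,2,1,0],[314.5,-53.8,2,1,0],[314.5,-53.8,2,1,0],[314.5,-53.8,2,1,0],[314.5,-53.8,2,1,0]]' | sed -n 1,2p
python3 -m crank '[[0,0,0,0,0],[0,0,0,0,0],[0,0,0,0,0],[0,0,0,0,0]]' | sed -n 1,2p
cat > m2.py <<'E'
from h import *
c=env.read_camera("wrist")
k=cv2.imread("pics/w6.png");big=cv2.resize(c["img"],None,fx=4,fy=4,interpolation=cv2.INTER_CUBIC)
def mt(x0,y0,x1,y1,pad=60):
    X,Y=800+x0,400+y0; w=big[Y-pad:Y+(y1-y0)+pad,X-pad:X+(x1-x0)+pad]
    r=cv2.matchTemplate(w,k[y0:y1,x0:x1],cv2.TM_CCOEFF_NORMED);_,v,_,m=cv2.minMaxLoc(r);return (np.array(m)-pad)/4,round(v,3)
print("tip",mt(192,322,222,388),"hole",mt(165,270,245,325),"handle",mt(120,390,300,550),"teal",mt(200,5,335,75,4))
to([473.2,270.7,176],90)
E
python3 m2.py
```

```text
t: 20.77
eef_pos: [471.1, 271.6, 303.2]
t: 21.1
eef_pos: [472.1, 269.6, 304.2]
tip (array([ 2.75, -0.25]), 0.97) hole (array([ 1.  , -0.75]), 0.996) handle (array([ 1.  , -0.75]), 0.988) teal (array([ 1., -1.]), 0.987)
shift [  1.    1.1 128.2] turn -0.0 at [472.1 269.7 304.2] rot [180.   0.  90.] t 21.15 F [-0.4  0.1  0.3] op 23.3
```

```bash
python3 -c "
from h import *
c=env.read_camera('wrist');s=env.state();z=s['eef_pos'][2]-172
t=onplane(c,[254.25,182.75],z);h=onplane(c,[252.5,176.0],97);print(t,h,h-t,s['eef_pos'])"
```

```text
[473.79898196 271.36590215 132.20454062] [472.03411154 272.38659408  97.        ] [ -1.76487042   1.02069193 -35.20454062] [472.01844744 269.83472266 304.20454062]
```

```bash
python3 -m crank '[[1,-1.8,10,0,0],[1,-1.8,25,0,0],[1,-1.8,33,0,0],[1,-1.8,40,0,0],[1,-1.8,48,0,0],[1,-1.8,56,0,0],[1,-1.8,56,0,0]]'
python3 -m crank '[[0,0.2,10,0,0],[0,0.4,20,0,0],[0,0.6,30,0,0],[0,0.8,40,0,0],[0,1,50,0,0],[0,1.2,60,0,0],[0,1.2,66,0,0],[0,1.2,70,0,0],[0,1.2,70,0,0],[0,1.2,70,0,0]]'
```

```text
t: 21.78
eef_pos: [469.6, 271.3, 246.6]
tcp_rot: [-3.14, 0.001, 1.571]
ft_force: [0.5, -0.6, -1.3]
opening: 0.25
grip_force: 29.9
t: 22.62
eef_pos: [471.3, 271.5, 178.2]
tcp_rot: [3.141, 0.0, 1.571]
ft_force: [-0.3, -0.6, -0.4]
opening: 0.245
grip_force: 29.9
```

```bash
python3 -m crank '[[0,0.3,1,0,0],[0,0.6,2,0,0],[0,0.6,2.4,0,0],[0,0.6,2.4,0,0]]'
python3 -m crank '[[0,0,0,0,30],[0,0,0,0,45],[0,0,0,0,60],[0,0,0,0,60],[0,0,0,0,60],[0,0,-30,0,60],[0,0,-70,0,60],[0,0,-110,0,60],[0,0,-130,0,60],[0,0,-130,0,60]]'
python3 -m crank '[[0,0,0,0,30],[0,0,0,0,24]]' >/dev/null
python3 m2.py
python3 - <<'E'
from h import *
for n in("wrist","top"):
    c=env.read_camera(n);h=cv2.cvtColor(c["img"],cv2.COLOR_BGR2HSV)
    m=cv2.inRange(h,(20,150,90),(35,255,255));k,l,st,ce=cv2.connectedComponentsWithStats(m)
    print(n,[(st[i].tolist(),ce[i].round(1).tolist(), onplane(c,ce[i],190)[:2].round(1).tolist()) for i in range(1,k) if st[i,4]>15])
E
```

```text
t: 22.95
eef_pos: [472.1, 271.7, 176.7]
tcp_rot: [3.14, -0.001, 1.571]
ft_force: [-1.8, -0.9, 7.3]
opening: 0.245
grip_force: 30.0
t: 23.78
eef_pos: [472.8, 272.0, 310.4]
tcp_rot: [3.135, -0.003, 1.571]
ft_force: [0.8, 0.6, -0.2]
opening: 0.629
grip_force: 0.0
tip (array([-10.75,  -7.75]), 0.545) hole (array([1.25, 0.25]), 0.61) handle (array([1.75, 3.  ]), 0.566) teal (array([1.  , 0.75]), 0.891)
shift [ -0.4   2.1 128.4] turn 0.0 at [471.3 271.3 304.4] rot [-1.799e+02  1.000e-01  9.000e+01] t 24.0 F [-0.3 -0.2 -0.6] op 48.0
wrist [([510, 137, 2, 17, 27], [510.6, 145.6], [686.5, 315.9]), ([236, 172, 27, 42, 830], [249.8, 194.1], [468.5, 274.1]), ([150, 246, 6, 12, 32], [153.2, 251.1], [380.6, 220.8]), ([348, 246, 3, 11, 21], [349.1, 250.5], [558.5, 221.7]), ([152, 279, 5, 19, 20], [153.3, 288.3], [378.0, 183.4]), ([348, 280, 4, 17, 20], [350.0, 288.4], [562.2, 183.5])]
top [([149, 0, 83, 62, 4916], [190.3, 29.7], [918.1, 298.1])]
```

```bash
python3 -m crank '[[-288,7,10,0,24],[-288,7,50,0,24],[-288,7,50,0,24],[-288,7,50,0,24],[-288,7,50,0,24],[-288,7,50,0,24],[-288,7,50,0,24],[-288,7,50,0,24],[-288,7,50,0,24],[-288,7,50,0,24]]' | sed -n 1,2p
python3 -m crank '[[0,0,40,0,24],[0,0,40,0,24],[0,0,40,0,24],[0,0,40,0,24]]' | sed -n 1,2p
python3 - <<'E'
from h import *
c=env.read_camera("wrist");h=cv2.cvtColor(c["img"],cv2.COLOR_BGR2HSV)
m=cv2.inRange(h,(12,120,120),(35,255,255));k,l,st,ce=cv2.connectedComponentsWithStats(m)
print([(st[i].tolist(), onplane(c,ce[i],98)[:2].round(1).tolist()) for i in range(1,k) if st[i,4]>15], proj(c,[478,-18,98]))
to([478,-18,109],90)
E
```

```text
t: 24.93
eef_pos: [478.8, -16.4, 255.3]
t: 25.27
eef_pos: [479.3, -15.6, 216.7]
[([246, 191, 11, 8, 51], [477.9, -13.9]), ([64, 194, 90, 35, 386], [368.8, -28.2]), ([196, 242, 13, 58, 382], [431.2, -87.2]), ([296, 242, 12, 29, 170], [524.7, -70.4]), ([296, 271, 12, 29, 180], [526.7, -105.1]), ([299, 308, 102, 6, 513], [572.5, -129.8])] [251.30120847 198.8318698 ]
shift [ -2.2  -1.6 108.1] turn 0.1 at [479.4 -15.8 217.1] rot [179.9   0.   90.1] t 25.32 F [ 0.2 -0.3  0.2] op 23.9
```

```bash
python3 -m crank '[[0,-1.4,40,0,24],[0,-1.4,75,0,24],[0,-1.4,95,0,24],[0,-1.4,104,0,24],[0,-1.4,107.5,0,24],[0,-1.4,107.5,0,0],[0,-1.4,107.5,0,0],[0,-1.4,107.5,0,0],[0,-1.4,107.5,0,0]]'
python3 -m crank '[[-4.7,0.7,0,0,0],[-9.2,1.8,0,0,0],[-13.7,3.4,0,0,0],[-17.9,5.5,0,0,0],[-21.9,8,0,0,0],[-25.6,10.9,0,0,0],[-29,14.1,0,0,0],[-32,17.8,0,0,0],[-34.7,21.7,0,0,0],[-34.7,21.7,0,0,0]]'
```

```text
t: 26.07
eef_pos: [478.9, -16.7, 109.6]
tcp_rot: [3.137, 0.001, 1.571]
ft_force: [3.3, 0.6, 0.9]
opening: 0.094
grip_force: 30.0
t: 26.9
eef_pos: [497.6, -52.6, 109.2]
tcp_rot: [-3.138, 0.001, 1.573]
ft_force: [-12.3, -14.1, 15.3]
opening: 0.097
grip_force: 30.0
```

```bash
python3 -m crank '[[-1.5,-0.6,0,0,0],[-3.7,3.6,0,0,0],[-5.4,8,0,0,0],[-6.7,12.6,0,0,0],[-7.5,17.3,0,0,0],[-7.9,20,0,0,0],[-7.9,20,0,0,0]]'
python3 -m crank '[[0,1,0,0,0],[0,2,0,0,0],[0,2,0,0,0]]'
```

```text
t: 27.48
eef_pos: [519.5, -60.1, 109.3]
tcp_rot: [3.141, 0.002, 1.572]
ft_force: [-2.2, -6.9, 7.6]
opening: 0.095
grip_force: 30.0
t: 27.73
eef_pos: [520.9, -60.2, 109.3]
tcp_rot: [-3.141, 0.002, 1.572]
ft_force: [-4.8, -8.8, 7.9]
opening: 0.093
grip_force: 30.0
```

```bash
for i in 1 2 3; do python3 -m crank '[[0,1,0,0,0],[0,1,0,0,0]]' | sed -n 2p\;4p; done
```

```text
eef_pos: [522.3, -59.9, 109.4]
ft_force: [-1.2, -4.6, 5.0]
eef_pos: [523.3, -59.9, 109.4]
ft_force: [-2.3, -5.3, 6.1]
eef_pos: [524.2, -59.9, 109.4]
ft_force: [-2.8, -5.3, 6.5]
```

```bash
for i in 1 2 3; do python3 -m crank '[[0,1,0,0,0],[0,1,0,0,0]]' | sed -n 2p\;4p; done
```

```text
eef_pos: [524.8, -59.9, 109.3]
ft_force: [-3.5, -6.0, 9.3]
eef_pos: [525.0, -59.9, 109.3]
ft_force: [-8.2, -7.3, 9.5]
eef_pos: [525.1, -59.9, 109.2]
ft_force: [-12.0, -8.2, 12.2]
```

```bash
python3 -m crank '[[0,0.5,0,0,0],[0,0.5,0,0,20],[0,0.5,0,0,26],[0,0.5,0,0,26],[0,0.5,0,0,26],[0,0.5,-40,0,26],[0,0.5,-80,0,26],[0,0.5,-120,0,26],[0,0.5,-155,0,26],[0,0.5,-155,0,26]]'
python3 -m crank '[[0,0,0,0,26],[0,0,0,0,26],[0,0,0,0,26]]' | sed -n 1,2p
python3 - <<'E'
from h import *
c=env.read_camera("wrist");h=cv2.cvtColor(c["img"],cv2.COLOR_BGR2HSV)
m=cv2.inRange(h,(12,120,120),(35,255,255));k,l,st,ce=cv2.connectedComponentsWithStats(m)
print([(st[i].tolist(), onplane(c,ce[i],98)[:2].round(1).tolist()) for i in range(1,k) if st[i,4]>15 and abs(onplane(c,ce[i],98)[0]-522)<60])
# same measure on the first close view: flange match for a common reference
k1=cv2.imread("pics/w1.png");h1=cv2.cvtColor(cv2.resize(k1,(512,384),interpolation=cv2.INTER_AREA),cv2.COLOR_BGR2HSV)
m=cv2.inRange(h1,(12,120,120),(35,255,255));k,l,st,ce=cv2.connectedComponentsWithStats(m)
print("start view",[(st[i].tolist(),ce[i].round(1).tolist()) for i in range(1,k) if st[i,4]>15 and 230<ce[i][0]<300])
r=cv2.matchTemplate(cv2.resize(c["img"],(768,576),interpolation=cv2.INTER_CUBIC),k1[208:295,422:510],cv2.TM_CCOEFF_NORMED);_,v,_,p=cv2.minMaxLoc(r);print("flange",p,v,"was (422,208)")
cv2.imwrite("pics/end.png",c["img"])
w=env.read_camera("top");h=cv2.cvtColor(w["img"],cv2.COLOR_BGR2HSV)
for nm,lo,hi in(("yel",(20,120,90),(35,255,255)),("teal",(80,100,50),(100,255,255))):
    k,l,st,ce=cv2.connectedComponentsWithStats(cv2.inRange(h,lo,hi));print(nm,[onplane(w,ce[i],190)[:2].round(1).tolist() for i in range(1,k) if st[i,4]>8])
E
```

```text
t: 29.57
eef_pos: [529.7, -59.4, 269.9]
tcp_rot: [3.132, 0.002, 1.572]
ft_force: [0.2, 0.3, 0.1]
opening: 0.274
grip_force: 0.0
t: 29.82
eef_pos: [527.2, -59.0, 261.9]
[([246, 180, 8, 5, 18], [523.4, -54.7]), ([192, 242, 13, 58, 400], [466.5, -153.2])]
start view [([249, 181, 8, 4, 20], [252.8, 182.5])]
flange (413, 208) 0.9881423115730286 was (422,208)
yel [[917.4, 298.6], [468.7, 266.3]]
teal [[486.0, 352.2]]
```

```bash
python3 - <<'E'
from h import *
w=env.read_camera("top")["img"];k=cv2.imread("pics/top0.png");b=cv2.resize(w,(768,576),interpolation=cv2.INTER_CUBIC)
for n,(x0,y0,x1,y1) in dict(yel=(284,318,312,348),teal=(230,312,256,336),jar=(318,225,362,272)).items():
    r=cv2.matchTemplate(b[y0-12:y1+12,x0-12:x1+12],k[y0:y1,x0:x1],cv2.TM_CCOEFF_NORMED);_,v,_,m=cv2.minMaxLoc(r);print(n,np.array(m)-12,round(v,3))
E
```

```text
yel [1 1] 0.951
teal [-1 -1] 0.965
jar [0 0] 0.999
```

```bash
python3 -c "
from cell import env
print(env.job_done())"
```

```text
the job is handed in; nothing more can be done
None
```

I handed the job in at about 30 s of the 66 s allowed. I turned the star wheel three teeth towards the rim; I judged each from the push force rising and dropping, and no camera image shows the count. By force and camera the cover went fully open and is shut again, the yellow screwdriver is back upright in its hole, and the jar is unmoved; the teal screwdriver, never touched, matched its start to about 2 mm in the final image.

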